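# Open the latched dry box

## Task

Open the small white dry box with the blue lid on the bench: lift the black paddle on the lid to draw its hidden pawl back, keep it lifted while you raise the lid clear of the catch, then swing the lid right back onto its stop and leave it standing there with the paddle sprung down again. Go by feel and do not force the latch or pry at the catch, and leave the jar and the two vials beside the box alone.

Things in the scene. Friction and masses are not known exactly. Their poses are not given: they have to be found in the camera images.
- dry_box: White steel box with a blue lid, 120 x 140 mm in plan, 145 mm high shut, screwed to the bench. Origin: centre of its underside. x points from the front (paddle, opening) to the rear (lid hinge), y to the left, z up. The lid opens upward and to the rear.
- lid_hinge (a point): Middle of the lid's hinge line, at the rear top edge of the white box, 120 mm above the bench. The hinge line runs along the box's y axis.
- lid_lip (a point): Lower front edge of the lid, middle of its length (moves with the lid), 122 mm from the hinge line. The lid is 144 mm long along its lip, 25 mm deep at the rim, hollow below. The pawl and its housing (28 mm wide) stick out 11 mm below the rim at the middle: to push the lid by its lip, push 30 to 55 mm to the side of the middle.
- lid (a joint): Opening angle of the lid in rad: 0 shut, 1.57 upright, 1.65 against its stop. The hinge is stiff: the lid stays where it is left. Raising it by the paddle takes about 5 to 10 N. While the pawl is caught the catch holds the lid rigidly; the pawl has passed the catch when the lid has risen 0.12 rad.
- paddle_hinge (a point): Middle of the paddle's hinge pin on top of the lid (moves with the lid), parallel to the box's y axis: 8 mm above the lid's top, 33 mm above and 90 mm in front of the lid's hinge line when the lid is shut.
- paddle_grip (a point): Centre of the black round lip at the paddle's free end, a bar 10 mm thick and 40 mm long along the box's y axis: pinch it across its ends from above; it may turn between the fingers. Paddle down, it lies 43 mm behind and 10 mm above the paddle's hinge pin and 18 mm above the lid's top; it swings up and towards the front about that pin.
- paddle (a joint): Angle of the paddle in rad: 0 down (a spring returns it). Lifting its free end takes 3 to 7 N of steady drag (springs, and the bar turning in the pinch), then it meets a firm stop (resistance rises at once). Slack in the linkage differs each time and cannot be seen: the stop comes anywhere between 0.30 and 0.93 rad. The pawl is free only in the last 0.05 to 0.08 rad before it: find it by feel.
- jar_mid (a point): Centre (half-way up) of a white reagent jar with a red cap, 44 mm across, 94 mm high, standing on the bench to the right: leave alone.
- vial_mid (a point): Centre of an amber vial with a blue cap and a red band, 26 mm across, 100 mm high, standing to the left: leave alone.
- vial_b_mid (a point): Centre of an amber vial with a blue cap and a yellow band, 24 mm across, 73 mm high, standing to the left: leave alone.
- keeper: The catch, out of sight inside: a steel lip behind the top of the box's front wall (origin = the box's origin, no use for aiming). The pawl hooks 4.5 mm under it with 1 mm of slack. Raising the lid against a caught pawl loads it: more than 15 N on it (some 20 N of lift at the paddle) bends it.
- buffer: Rubber block under the lid, out of sight: it stops the pawl and so the paddle. More than 25 N on it strains the linkage: that is 6 to 9 N at the paddle's free end above the steady drag felt before, so ease up as soon as the resistance rises clearly (3 to 4 N).

How it is judged:
By the outcome, as a careful person would: the job done as asked, in the order asked, and still so for the second after the job is handed in, with the robot touching nothing.
It also fails if it takes over 72 s, if anything falls off the work surface, if the arm or the gripper's body presses on something with over 40 N, if the wrist force passes 120 N, or if a joint passes its speed limit or range.

## Robot

A 7-joint arm with a two-finger parallel gripper is mounted at the origin on a cart in front of the work surface, level with it; the furniture and walls round the work are solid. World frame = base frame: x ahead of the robot, y to its left, z up, the work surface at z = 0. Lengths are in m, angles in rad, forces in N, time in s.
With the tool pointing down it reaches from about 0.425 to 0.95 m from the base axis. Payload 4.7 kg.
Tool frame: the origin (TCP) lies between the finger pads; the fingertips stand 19 mm ahead of it and the grasp point (between the pads) is the TCP; z points along the fingers, y is the line along which they close (so a half turn about z gives the same grasp; the last joint's range is limited). The gripper opens to 87 mm and grips with 3 to 60 N. Pads are 19 mm wide; open, the fingers measure 117 mm over their backs; the gripper's body (75 mm by 190 mm) begins 51 mm behind the grasp point.
Start: joints at [1.214, 0.469, -0.049, 1.532, 0.024, 1.141, -0.082], TCP at [0.217, -0.639, 0.208] pointing down, gripper open.
Joint ranges: [-2.59, 2.59], [-0.33, 1.99], [-1.39, 1.29], [0.1, 2.45], [-1.04, 4.18], [0.21, 1.99], [-2.66, 2.66]. Speed limits (rad/s): [2.57, 2.57, 3.14, 3.14, 3.14, 3.14, 3.14].

## Interface

Orientations are given as [roll, pitch, yaw] about the fixed x, y, z axes, in that order (R = Rz(yaw) Ry(pitch) Rx(roll)).
In Python, from workcell import manip gives the robot as it stands. The module is installed in compiled form; this text tells all that it offers.
- The arm moves only by the tool step_arm, never from a script. Its argument "series" is a list of rows, each a list of 4 numbers: the shift along the tool's x, y, z each as a share of 0.025 m, from -1 to 1, then the turn about the tool's z as a share of 4 degrees, from -1 to 1. A call has 1 to 5 rows; each row shifts and turns the commanded pose from where the row before left it, along the tool's axes as they then stand; what a row does not reach is not made up. A row lasts 1/12 s, in which the tool goes at most 41.7 mm and 7.16 degrees, less where a joint would pass 70% of its speed; a pose out of reach is approached as far as the arm can. A call with a number of a shift or a turn outside -1 to 1 is refused whole. A call with a gripper value outside its range is refused whole. "claw" is the closure, from -1 (fully open) to 1 (shut), set as the call begins (left out, the last holds). The fingers move at their own pace and stop on an object; the grip force is fixed at half the most. Time passes only in rows, so rows that do not move let the fingers close. It gives the time, the measured TCP pose, the force, the opening and the grip force at its end, in the units of the state.
- manip.sense(): the state, without advancing time (a new reading comes with each control period).
- manip.snapshot(name): name is "scene" or "top"; returns (picture, depth): 420x560x3 uint8, red, green, blue; 420x560 float32, m along the optical axis (not along the pixel's ray), 0 where there is no reading.
- manip.get_calibration(name): a dict with "fovy" (degrees; the focal length in pixels is half the picture's height over the tangent of half this angle, whatever the lens; pixels are square), "cx", "cy" (the principal point, pixels), "origin" and "orientation" of the camera in the world. Camera axes: x right, y down, z forward; pixel columns grow to the right and rows downward; lengths in m; the calibration is good to about 2 mm. A picture is of the moment at which its call begins. get_calibration takes no time and is no camera call.
- manip.close_job(): hands the job in; it is judged then, once.
Trained networks look in the newest picture that a camera, given by its name, has taken for a name from the list of things; names that differ only in an ending like _2 or _b are one class to them, and where a whole thing is asked for, a point or a joint stands for the part that bears it (a point fixed in the world has none). Each returns a list of dicts, best first, with "score" (0 to 1); they miss things now and then, are a little off and sometimes report something else, mostly with a low value. They report only what shows in the picture. A call takes as long as a camera call.
- manip.silhouettes(query, camera): "region" (420x560 bool, what is visible of it) and "pixel" ([row, column] in pixels, amid what is visible of it).
The state is a dict: "clock": time; "qpos": joint angles; "joint_vel": joint speeds; "joint_efforts": joint torques, N m; "position": TCP position; "eef_rot": TCP orientation; "ft_force": force on the tool from outside, world axes, zero at the start; "wrist_torque": the same for the moment, N m; "width": opening from 0.0 (shut) to 1.0 (fully open); "gripper_force": force on a finger pad.
Only numpy, scipy, OpenCV 4.12 (cv2) and the standard library are available. Lean on these libraries where they do the work, as an engineer would, in place of code of your own. Each camera call takes 0.05 s, during which the arm holds its last target. There are 200 camera calls.

## Working session

There is one attempt and no reset: what is moved stays moved. The work goes in short steps, Python scripts to look and compute and a tool call to move; the robot and the scene stay as the last step left them, time stands still between calls to the robot, and variables do not carry over. Pictures are saved under pics/ and viewed, at most 10 in all, crops included, and the job is handed in when it is done.

Besides the shell and the picture viewer there is one more tool, called after ">>>" as name([rows], argument=value, ...), one row to a line, values as JSON. step_arm: Moves the arm, as the interface text tells. Shift numbers are shares of 0.025 m and turn numbers shares of 4 degrees, none past 1 either way. Its arguments: {"type":"object","properties":{"series":{"type":"array"},"claw":{"type":"number"}},"required":["series"]}

```bash
mkdir -p pics; cat > h.py <<'E'
import numpy as np, cv2
from workcell import manip
from scipy.spatial.transform import Rotation as R
def cal(n):
    c=manip.get_calibration(n); f=210/np.tan(np.radians(c["fovy"])/2)
    o=np.array(c["orientation"],float)
    Rm=o if o.shape==(3,3) else R.from_euler('xyz',o).as_matrix()
    return f,c["cx"],c["cy"],np.array(c["origin"]),Rm
def cloud(n,d):
    f,cx,cy,o,Rm=cal(n); v,u=np.indices(d.shape)
    P=np.stack([(u-cx)/f*d,(v-cy)/f*d,d],-1)@Rm.T+o
    P[d<=0]=np.nan
    return P
E
python3 - <<'E'
from h import *
print(manip.sense())
ims=[]
for n in("scene","top"):
    print(manip.get_calibration(n))
    im,d=manip.snapshot(n); P=cloud(n,d); np.savez(n+".npz",im=im,P=P)
    cv2.imwrite(f"pics/{n}0.png",im[:,:,::-1])
    for q in("dry_box","lid_lip","paddle","paddle_grip","jar_mid","vial_mid"):
        for r in manip.silhouettes(q,n)[:3]:
            m=r["region"]; p=P[m]; 
            print(n,q,round(r["score"],2),np.round(r["pixel"]),m.sum(),np.nanmedian(p,0).round(3),np.nanpercentile(p,2,axis=0).round(3),np.nanpercentile(p,98,axis=0).round(3))
E
```

```text
{'clock': 0.0, 'qpos': array([ 1.2141197 ,  0.46946182, -0.04860845,  1.53369293,  0.02414436,
        1.1409844 , -0.08232536]), 'joint_vel': array([ 9.48447708e-04,  1.36584468e-03, -4.31157360e-05, -1.50357660e-04,
       -8.86931056e-04,  1.00231210e-04, -3.15991471e-04]), 'joint_efforts': array([-4.32719708e-04, -5.07980096e+01, -8.05809838e-02, -2.36157417e+01,
       -6.13493426e-02,  3.77535552e-02,  1.62652673e-04]), 'position': array([ 0.21711177, -0.63847045,  0.2072862 ]), 'eef_rot': array([-3.13963624e+00,  1.05516952e-04,  3.27813548e-01]), 'ft_force': array([-0.02692023, -0.18765528, -0.3924538 ]), 'wrist_torque': array([0.00151492, 0.02574711, 0.04963737]), 'gripper_force': 0.0, 'width': 0.9995316410625389}
{'fovy': 47.455835755747934, 'cx': 276.49380943320875, 'cy': 204.81666833127198, 'origin': array([-0.0058429 ,  0.42013635,  0.83338156]), 'orientation': array([-2.3750402 ,  0.00840039, -2.29934463])}
scene dry_box 0.67 [230. 289.] 7228 [ 0.439 -0.011  0.131] [ 0.404 -0.1    0.002] [0.533 0.039 0.162]
scene lid_lip 0.81 [212. 289.] 3883 [ 0.46  -0.022  0.145] [ 0.
[... 658 characters left out ...]
 dry_box 0.67 [223. 289.] 4254 [ 0.463 -0.033  0.146] [ 0.401 -0.104  0.002] [0.533 0.035 0.165]
top lid_lip 0.94 [220. 291.] 3746 [ 0.47  -0.034  0.146] [ 0.412 -0.103  0.142] [0.532 0.035 0.166]
top paddle 0.72 [225. 289.] 378 [ 0.463 -0.034  0.161] [ 0.438 -0.051  0.155] [ 0.488 -0.017  0.17 ]
top paddle_grip 0.63 [224. 292.] 434 [ 0.463 -0.032  0.161] [ 0.438 -0.051  0.146] [ 0.491 -0.015  0.17 ]
top jar_mid 0.93 [235. 366.] 374 [ 0.448 -0.207  0.092] [ 0.43  -0.231  0.009] [ 0.468 -0.193  0.097]
top vial_mid 0.54 [232. 226.] 139 [0.449 0.122 0.099] [0.439 0.114 0.027] [0.461 0.136 0.104]
top vial_mid 0.24 [225. 290.] 4192 [ 0.464 -0.034  0.146] [ 0.402 -0.104  0.002] [0.532 0.035 0.165]
```

```bash
python3 - <<'E'
from h import *
z=np.load("top.npz"); P=z["P"]
m=(np.abs(P[...,2]-.145)<.006)&(np.abs(P[...,1]+.034)<.12)&(np.abs(P[...,0]-.47)<.1)
print(m.sum(),cv2.minAreaRect((P[m][:,:2]*1000).astype(np.float32)))
for n in("top","scene"):
    z=np.load(n+".npz");P=z["P"]
    m=(P[...,2]>.1505)&(np.abs(P[...,1]+.034)<.1)&(np.abs(P[...,0]-.47)<.1)&(z["im"].max(-1)<90)
    p=P[m]*1000; print(n,m.sum(),cv2.minAreaRect(p[:,:2].astype(np.float32)))
    for a in range(430,500,5):
        s=p[(p[:,0]>=a)&(p[:,0]<a+5)]
        if len(s): print(a,len(s),s[:,1].min().round(),s[:,1].max().round(),np.median(s[:,2]).round(1),s[:,2].max().round(1))
a=cv2.imread("pics/top0.png")[150:300,190:390];b=cv2.imread("pics/scene0.png")[130:330,190:400]
cv2.imwrite("pics/c0.png",np.hstack([cv2.resize(a,(400,300)),cv2.resize(b,(400,381))[:300]]))
E
```

```text
3319 ((486.85040283203125, -34.578697204589844), (235.78466796875, 162.5421600341797), 89.80274963378906)
top 368 ((463.2415466308594, -32.26227569580078), (36.39131546020508, 50.87537384033203), 86.72671508789062)
435 23 -49.0 -15.0 157.8 159.5
440 39 -49.0 -13.0 158.2 161.7
445 32 -47.0 -15.0 157.3 161.3
450 42 -47.0 -19.0 158.6 161.6
455 28 -47.0 -19.0 159.8 162.4
460 34 -47.0 -19.0 161.1 165.5
465 36 -47.0 -20.0 161.9 165.2
470 28 -47.0 -20.0 162.9 165.5
475 41 -50.0 -20.0 164.2 167.0
480 34 -52.0 -18.0 167.3 170.5
485 31 -52.0 -18.0 168.2 172.0
scene 376 ((462.51361083984375, -32.71038818359375), (43.887149810791016, 51.79731369018555), 83.64252471923828)
435 40 -52.0 -14.0 155.3 159.4
440 44 -52.0 -9.0 158.2 160.4
445 19 -45.0 -16.0 157.0 159.0
450 35 -46.0 -18.0 157.2 160.4
455 35 -47.0 -19.0 158.9 162.2
460 30 -45.0 -19.0 160.5 163.9
465 30 -46.0 -20.0 160.0 163.7
470 37 -48.0 -19.0 162.4 165.3
475 31 -52.0 -20.0 163.1 167.1
480 53 -55.0 -16.0 165.7 169.8
485 21 -51.0 -15.0 167.3 169.0
490 1 -16.0 -16.0 163.6 163.6
```

View pics/c0.png

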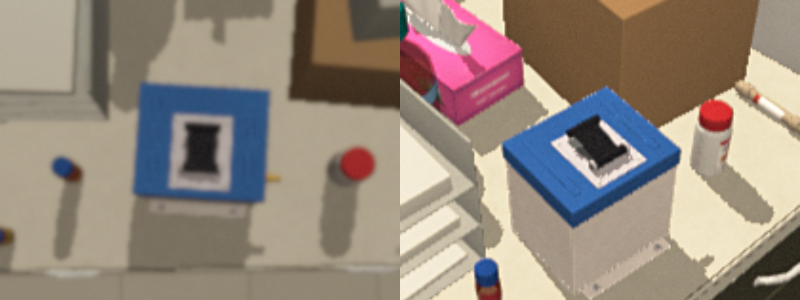

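View pics/scene0.png

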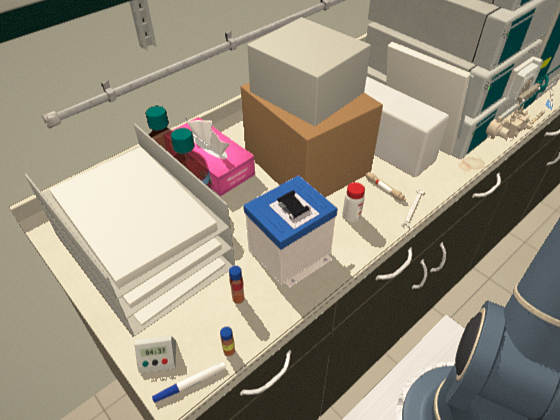

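```bash
python3 - <<'E'
from h import *
for n in("top","scene"):
    z=np.load(n+".npz"); P=z["P"]; im=z["im"].astype(int)
    m=(im[...,2]>im[...,0]+50)&(np.abs(P[...,2]-.145)<.012)&(np.abs(P[...,1]+.034)<.09)&(np.abs(P[...,0]-.47)<.1)
    p=(P[m][:,:2]*1000).astype(np.float32)
    print(n,m.sum(),cv2.minAreaRect(p),cv2.boxPoints(cv2.minAreaRect(p)).round().tolist())
    # edges: mean side lines
    for lo,hi,ax in((-90,20,0),(425,520,1)):
        k=1-ax
        bins=np.arange(lo,hi,8); L=[];H=[];C=[]
        for b in bins:
            s=p[(p[:,k]>=b)&(p[:,k]<b+8)][:,ax]
            if len(s)>5: L.append(np.percentile(s,2));H.append(np.percentile(s,98));C.append(b+4)
        print("edges",np.degrees(np.arctan(np.polyfit(C,L,1)[0])).round(2),np.degrees(np.arctan(np.polyfit(C,H,1)[0])).round(2),np.mean(L).round(1),np.mean(H).round(1),np.mean(C))
A=np.concatenate([np.load(n+".npz")["P"].reshape(-1,3) for n in("top","scene")])
A=A[~np.isnan(A).any(1)]
print("height map cm rows x .40.., cols y .36..-.36")
for x in np.arange(.36,.9,.04):
    print(round(x,2),[int(100*np.percentile(s,97)) if len(s:=A[(np.abs(A[:,0]-x-.02)<.02)&(np.abs(A[:,1]-y+.02)<.02)][:,2])>2 else -1 for y in np.arange(.36,-.36,-.04)])
E
```

```text
top 2223 ((472.3627624511719, -33.20527648925781), (139.02281188964844, 120.35953521728516), 85.9267578125) [[407.0, -98.0], [527.0, -107.0], [537.0, 32.0], [417.0, 40.0]]
edges 3.96 3.99 413.7 530.4 -34.0
edges -3.71 -5.0 -101.2 34.0 473.0
scene 2467 ((472.310546875, -33.94502258300781), (144.74456787109375, 125.53839874267578), 85.75128936767578) [[404.0, -101.0], [530.0, -111.0], [540.0, 34.0], [415.0, 43.0]]
edges 4.27 4.31 410.6 531.2 -34.0
edges -3.73 -4.65 -103.0 37.2 473.0
height map cm rows x .40.., cols y .36..-.36
0.36 [1, 1, 1, 7, 2, 0, 0, 0, 0, 0, 0, 0, 0, 0, 0, 0, 0, 0]
0.4 [2, 4, 0, 0, 0, 5, 0, 13, 14, 15, 15, 14, 0, 5, 9, 0, 0, 1]
0.44 [5, 5, 1, 0, 0, 10, 10, 0, 14, 16, 16, 14, 0, 9, 9, 0, 0, 1]
0.48 [16, 7, 13, 13, 0, 6, 15, 0, 14, 16, 16, 14, 0, 0, 0, 0, 0, 19]
0.52 [19, 15, 15, 15, 16, 16, 19, 0, 14, 14, 14, 14, 21, 21, 21, 21, 21, 21]
0.56 [19, 16, 16, 16, 16, 16, 19, 0, 0, 0, 0, 0, 21, 33, 33, 33, 33, 33]
0.6 [19, 16, 16, 16, 16, 16, 19, 0, 0, 0, 0, 0, 21, 33, 33, 33, 33, 33]
0.64 [19, 57, 57, 57, 57, 57, 19, 0, 0, 0, 0, 0, 20, 33, 33, 33, 33, 33]
0.68 [19, 57, 57, 57, 57, 57, 19, 56, 13, 9, 6, 6, 6, 33, 33, 33, 33, 33]
0.72 [19, 16, 16, 16, 16, 16, 19, 20, 20, 13, 12, 10, 6, 33, 33, 33, 33, 33]
0.76 [19, 16, 16, 16, 16, 16, 19, 20, 20, 12, 13, 7, 6, 28, 33, 33, 33, 33]
0.8 [19, 16, 16, 16, 16, 16, 19, 13, 20, 12, 8, 13, 6, 6, -1, -1, -1, -1]
0.84 [19, 13, 13, 13, 13, 13, 19, 20, 20, 13, 11, 12, 6, 0, 0, -1, -1, -1]
0.88 [0, -1, -1, -1, -1, -1, 0, 13, 20, 11, 10, 6, 6, 0, 0, 0, -1, -1]
```

>>> step_arm([
  [0,0,-0.5,1],
  [0,0,-0.5,1],
  [0,0,-0.5,1],
  [0,0,-0.5,1],
  [0,0,0,1],
], claw=-0.5)

```text
clock: 1.12
position: [0.2179, -0.6405, 0.2616]
eef_rot: [3.137, -0.002, -0.025]
ft_force: [-0.6, 0.1, 0.6]
width: 0.774
gripper_force: 0.0
```

>>> step_arm([
  [0,0,0,0.73],
  [0,0,0,0],
])

```text
clock: 1.28
position: [0.2175, -0.6391, 0.2587]
eef_rot: [3.141, -0.0, -0.073]
ft_force: [-0.1, 0.7, -0.7]
width: 0.753
gripper_force: 0.0
```

>>> step_arm([
  [0.36,-1,0,0],
  [0.36,-1,0,0],
  [0.36,-1,0,0],
  [0.36,-1,0,0],
  [0.36,-1,0,0],
])

```text
clock: 1.7
position: [0.2716, -0.5163, 0.2582]
eef_rot: [-3.141, 0.0, -0.071]
ft_force: [-0.3, -0.6, 0.2]
width: 0.748
gripper_force: 0.0
```

>>> step_arm([
  [0.36,-1,0,0],
  [0.36,-1,0,0],
  [0.36,-1,0,0],
  [0.36,-1,0,0],
  [0.36,-1,0,0],
])

```text
clock: 2.12
position: [0.3255, -0.3949, 0.2584]
eef_rot: [3.141, -0.0, -0.071]
ft_force: [0.7, 0.2, 0.3]
width: 0.754
gripper_force: 0.0
```

>>> step_arm([
  [0.36,-1,0,0],
  [0.36,-1,0,0],
  [0.36,-1,0,0],
  [0.36,-1,0,0],
  [0.36,-1,0,0],
])

```text
clock: 2.53
position: [0.3793, -0.2735, 0.2584]
eef_rot: [3.141, -0.0, -0.071]
ft_force: [0.8, -0.1, 0.3]
width: 0.747
gripper_force: 0.0
```

>>> step_arm([
  [0.36,-1,0,0],
  [0.36,-1,0,0],
  [0.36,-1,0,0],
  [0.36,-1,0,0],
  [0.36,-1,0,0],
])

```text
clock: 2.95
position: [0.4332, -0.1521, 0.2585]
eef_rot: [3.141, -0.0, -0.071]
ft_force: [0.0, 0.1, -0.1]
width: 0.746
gripper_force: 0.0
```

>>> step_arm([
  [0.36,-1,0,0],
  [0.36,-1,0,0],
  [0.36,-1,0,0],
  [0.2,-0.5,0,0],
  [0,0,0,0],
])

```text
clock: 3.37
position: [0.4723, -0.0647, 0.2585]
eef_rot: [-3.14, -0.001, -0.065]
ft_force: [0.1, 0.2, 0.3]
width: 0.749
gripper_force: 0.0
```

>>> step_arm([
  [0.23,-0.62,0.7,0.05],
  [0.23,-0.62,0.7,0],
  [0,0,0.5,0],
  [0,0,0,0],
])

```text
clock: 3.7
position: [0.4829, -0.0388, 0.2083]
eef_rot: [3.141, 0.006, -0.074]
ft_force: [-1.4, -0.0, -0.3]
width: 0.75
gripper_force: 0.0
```

```bash
python3 - <<'E'
from h import *
print(manip.sense()["position"],manip.sense()["eef_rot"])
ims=[]
for n in("scene","top"):
    im,d=manip.snapshot(n); P=cloud(n,d)
    f,cx,cy,o,Rm=cal(n)
    def pr(p):
        c=(np.array(p)-o)@Rm; return (int(round(c[0]/c[2]*f+cx)),int(round(c[1]/c[2]*f+cy)))
    a=im[:,:,::-1].copy()
    u,v=pr([.486,-.0345,.163]); print(n,u,v,pr([.532,-.0379,.12]))
    c=a[v-60:v+60,u-80:u+80]; c=cv2.resize(c,(800,600),interpolation=cv2.INTER_CUBIC)
    cv2.circle(c,(402,302),3,(0,255,0),-1); ims.append(cv2.resize(c,(400,300)))
    for r in manip.silhouettes("paddle_grip",n)[:1]:
        p=P[r["region"]]; print(r["score"],r["region"].sum(),np.nanpercentile(p,[2,50,98],axis=0).round(4))
cv2.imwrite("pics/c1.png",np.hstack(ims))
E
```

```text
[ 0.48287551 -0.03877613  0.20831306] [ 3.1411964   0.00563857 -0.07434025]
scene 285 196 (272, 198)
0.68 461 [[ 0.4377 -0.0551  0.1449]
 [ 0.4648 -0.0333  0.1594]
 [ 0.5073 -0.0159  0.1688]]
top 291 213 (292, 196)
```

View pics/c1.png

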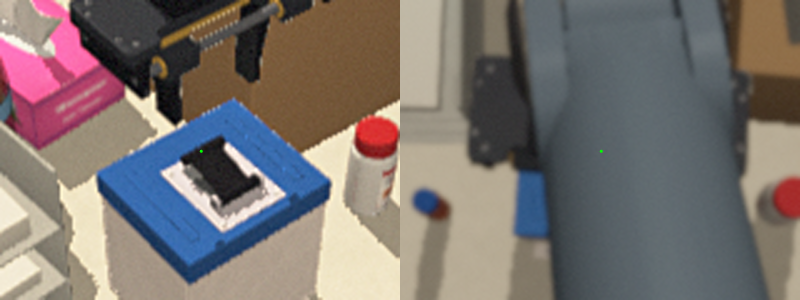

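>>> step_arm([
  [0,0,0.6,0],
  [0,0,0.4,0],
  [0,0,0,0],
  [0,0,0,0],
])

```text
clock: 4.23
position: [0.4847, -0.0387, 0.1858]
eef_rot: [3.141, 0.001, -0.076]
ft_force: [0.2, -0.1, 0.2]
width: 0.754
gripper_force: 0.0
```

>>> step_arm([
  [0.04,-0.17,0.4,-0.05],
  [0,0,0.31,0],
  [0,0,0,0],
  [0,0,0,0],
])

```text
clock: 4.57
position: [0.4859, -0.034, 0.1675]
eef_rot: [-3.142, 0.001, -0.072]
ft_force: [0.2, -0.7, 0.8]
width: 0.751
gripper_force: 0.0
```

>>> step_arm([
  [0,0,0,0],
  [0,0,0,0],
  [0,0,0,0],
  [0,0,0,0],
  [0,0,0,0],
], claw=1)

```text
clock: 4.98
position: [0.4864, -0.0342, 0.1683]
eef_rot: [3.141, -0.0, -0.072]
ft_force: [0.3, -0.7, -0.1]
width: 0.463
gripper_force: 0.0
```

>>> step_arm([
  [0,0,0,0],
  [0,0,0,0],
  [0,0,0,0],
])

```text
clock: 5.23
position: [0.4863, -0.0342, 0.1681]
eef_rot: [3.142, -0.0, -0.072]
ft_force: [0.0, -0.5, 0.2]
width: 0.231
gripper_force: 0.0
```

```bash
python3 - <<'E'
from h import *
s=manip.sense();print(s["width"],s["gripper_force"])
n="scene"
im,d=manip.snapshot(n); P=cloud(n,d); np.savez("s2.npz",im=im,P=P)
c=im[140:260,220:380,::-1]
cv2.imwrite("pics/c2.png",cv2.resize(c,(800,600),interpolation=cv2.INTER_CUBIC))
E
```

```text
0.23147468010241035 0.0
```

View pics/c2.png

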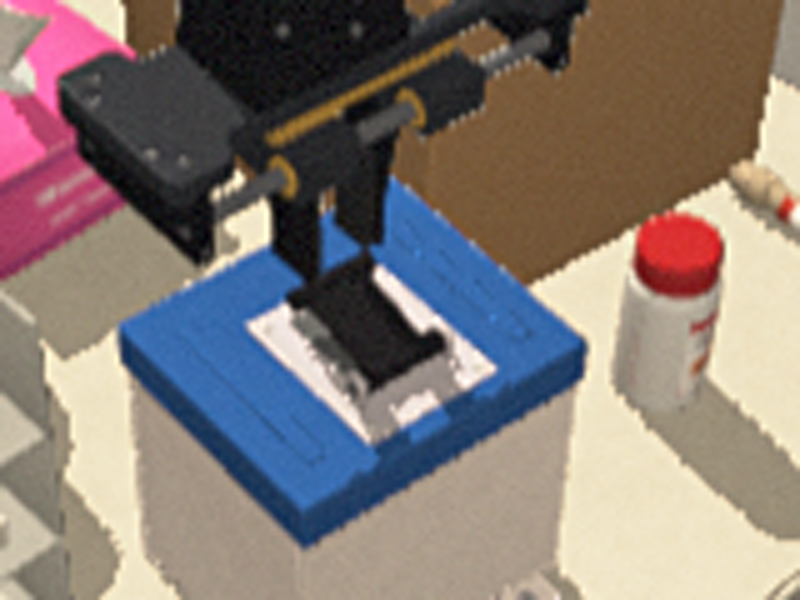

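```bash
python3 - <<'E'
from h import *
z=np.load("s2.npz");P=z["P"];im=z["im"]
f,cx,cy,o,Rm=cal("scene")
def pr(p):
    c=(np.array(p)-o)@Rm; return ((c[0]/c[2]*f+cx-220)*5,(c[1]/c[2]*f+cy-140)*5)
for k,p in dict(tipL=[.4865,-.024,.149],tipR=[.486,-.044,.149],barL=[.487,-.0145,.163],barR=[.484,-.054,.163]).items(): print(k,np.round(pr(p)))
for (u,v) in [(300,200),(300,230),(310,260),(318,270),(360,220),(370,240),(300,300),(330,285),(350,268),(370,258),(340,310),(400,355),(430,340)]:
    print((u,v),P[int(140+v/5),int(220+u/5)].round(3),im[int(140+v/5),int(220+u/5)])
E
```

```text
tipL [306. 317.]
tipR [344. 293.]
barL [287. 303.]
barR [366. 260.]
(300, 200) [0.453 0.009 0.257] [37 38 41]
(300, 230) [ 0.479 -0.014  0.208] [19 24 24]
(310, 260) [ 0.476 -0.017  0.193] [22 21 18]
(318, 270) [ 0.479 -0.022  0.182] [24 29 31]
(360, 220) [ 0.476 -0.043  0.198] [32 35 34]
(370, 240) [ 0.477 -0.049  0.182] [38 44 62]
(300, 300) [ 0.482 -0.017  0.167] [19 24 22]
(330, 285) [ 0.482 -0.033  0.164] [28 29 27]
(350, 268) [ 0.482 -0.044  0.168] [30 27 23]
(370, 258) [ 0.483 -0.055  0.165] [39 55 84]
(340, 310) [ 0.471 -0.028  0.162] [25 22 24]
(400, 355) [ 0.44  -0.031  0.159] [42 40 38]
(430, 340) [ 0.44  -0.047  0.156] [24 23 25]
```

```bash
python3 - <<'E'
from h import *
z=np.load("s2.npz");P=z["P"];im=z["im"]
for u in(279,282,284,293):
    print("u",u)
    for v in range(184,206): print(v,P[v,u].round(3),im[v,u])
E
```

```text
u 279
184 [ 0.479 -0.012  0.215] [23 25 25]
185 [ 0.481 -0.013  0.211] [19 13 16]
186 [ 0.481 -0.013  0.208] [24 25 24]
187 [ 0.482 -0.015  0.203] [21 16 20]
188 [ 0.483 -0.015  0.199] [15  9  7]
189 [ 0.484 -0.016  0.196] [14 17 25]
190 [ 0.484 -0.016  0.193] [15 20 19]
191 [ 0.482 -0.014  0.193] [26 22 23]
192 [ 0.483 -0.015  0.189] [21 10 15]
193 [ 0.485 -0.017  0.184] [19 15 22]
194 [ 0.482 -0.014  0.185] [30 50 76]
195 [ 0.509 -0.038  0.146] [ 47  92 149]
196 [ 0.508 -0.038  0.145] [ 60 112 176]
197 [ 0.489 -0.02   0.168] [ 51  73 118]
198 [ 0.488 -0.02   0.165] [29 31 36]
199 [ 0.484 -0.016  0.169] [27 27 24]
200 [ 0.484 -0.016  0.166] [17 17 17]
201 [ 0.484 -0.016  0.163] [29 26 26]
202 [ 0.483 -0.015  0.162] [124 113 109]
203 [ 0.493 -0.024  0.146] [126 119 115]
204 [ 0.49  -0.021  0.146] [106 106 100]
205 [ 0.488 -0.019  0.146] [119 114 108]
u 282
184 [ 0.477 -0.018  0.213] [22 22 20]
185 [ 0.476 -0.017  0.211] [29 25 24]
186 [ 0.476 -0.016  0.21 ] [17 16 12]
187 [ 0.478 -0.018  0.204] [29 21 19]
188 [ 0.478 -0.019  0.201] [20 21 17]
189 [ 0.477 -0.017  0.2  ] [27 23 18]
190
[... 1630 characters left out ...]
.188] [32 31 30]
188 [ 0.477 -0.046  0.184] [33 33 30]
189 [ 0.477 -0.046  0.181] [44 53 69]
190 [ 0.486 -0.055  0.166] [42 41 56]
191 [ 0.482 -0.052  0.169] [32 30 27]
192 [ 0.482 -0.051  0.166] [24 20 17]
193 [ 0.481 -0.051  0.164] [16 10 14]
194 [ 0.481 -0.051  0.162] [28 25 30]
195 [ 0.478 -0.048  0.163] [33 30 33]
196 [ 0.477 -0.047  0.161] [28 25 28]
197 [ 0.474 -0.044  0.163] [20 16 17]
198 [ 0.471 -0.042  0.163] [19 21 22]
199 [ 0.47  -0.04   0.163] [28 24 26]
200 [ 0.471 -0.042  0.158] [40 37 36]
201 [ 0.468 -0.039  0.16 ] [42 40 40]
202 [ 0.464 -0.035  0.163] [32 28 28]
203 [ 0.463 -0.034  0.161] [40 39 38]
204 [ 0.463 -0.034  0.159] [39 32 35]
205 [ 0.461 -0.032  0.159] [38 33 28]
```

>>> step_arm([
  [0,0,0,0],
  [0,0,0,0],
  [0,0,0,0],
  [0,0,0,0],
  [0,0,0,0],
], claw=-0.5)

```text
clock: 5.7
position: [0.4863, -0.0342, 0.1681]
eef_rot: [3.142, -0.0, -0.072]
ft_force: [0.2, -0.3, 0.2]
width: 0.475
gripper_force: 0.0
```

>>> step_arm([
  [0,0,0,0],
  [0,0,0,0],
  [0,0,0,0],
  [0,0,0,0],
  [0,0,0,0],
])

```text
clock: 6.12
position: [0.4863, -0.0342, 0.1681]
eef_rot: [3.142, -0.0, -0.072]
ft_force: [-0.7, -0.3, 0.3]
width: 0.742
gripper_force: 0.0
```

```bash
cat >> h.py <<'E'
def tips(name):
    s=manip.sense(); im,d=manip.snapshot("scene"); P=cloud("scene",d); np.savez(name+".npz",im=im,P=P)
    t=s["position"]
    print(s["clock"],t.round(4),s["eef_rot"].round(3),s["ft_force"].round(2),round(s["width"],3))
    for a in range(-40,70,5):
        k=(np.abs(P[...,0]-t[0])<.02)&(np.abs(P[...,2]-t[2]-a/1000)<.0025)&(im.max(-1)<100)
        p=P[k]
        L=p[p[:,1]>t[1]];Rr=p[p[:,1]<=t[1]]
        print(a,len(L),len(Rr),*(q.min(0).round(3).tolist()+q.max(0).round(3).tolist() for q in(L,Rr) if len(q)))
    cv2.imwrite(f"pics/{name}.png",cv2.resize(im[140:260,220:380,::-1],(800,600),interpolation=cv2.INTER_CUBIC))
E
python3 -c "
from h import *
tips('c3')"
```

```text
6.1167 [ 0.4863 -0.0342  0.1681] [ 3.142 -0.    -0.072] [-0.71 -0.28  0.31] 0.742
-40 17 0 [0.469, 0.034, 0.127, 0.502, 0.038, 0.131]
-35 17 0 [0.469, 0.034, 0.131, 0.503, 0.037, 0.135]
-30 17 0 [0.468, 0.034, 0.136, 0.505, 0.037, 0.141]
-25 10 1 [0.467, -0.027, 0.141, 0.505, 0.038, 0.145] [0.505, -0.108, 0.144, 0.505, -0.108, 0.144]
-20 17 2 [0.468, -0.03, 0.146, 0.49, -0.018, 0.148] [0.49, -0.093, 0.146, 0.504, -0.063, 0.147]
-15 0 0
-10 7 3 [0.468, -0.033, 0.158, 0.479, -0.02, 0.161] [0.468, -0.047, 0.16, 0.47, -0.041, 0.161]
-5 60 46 [0.466, -0.034, 0.161, 0.49, -0.016, 0.165] [0.467, -0.052, 0.161, 0.483, -0.034, 0.165]
0 25 23 [0.48, -0.034, 0.166, 0.488, -0.016, 0.17] [0.48, -0.056, 0.166, 0.488, -0.034, 0.17]
5 0 0
10 0 0
15 11 11 [0.478, 0.002, 0.182, 0.5, 0.007, 0.186] [0.472, -0.072, 0.181, 0.494, -0.065, 0.185]
20 15 19 [0.478, 0.001, 0.187, 0.5, 0.008, 0.19] [0.472, -0.072, 0.186, 0.493, -0.065, 0.19]
25 19 19 [0.477, 0.001, 0.191, 0.495, 0.01, 0.195] [0.472, -0.072, 0.191, 0.493, -0.065, 0.196]
30 17 19 [0.478, 0.0, 0.196, 0.501, 0.008, 0.2] [0.473, -0.072, 0.196, 0.491, -0.064, 0.2]
35 17 20 [0.477, -0.001, 0.201, 0.496, 0.008, 0.205] [0.47, -0.073, 0.201, 0.489, -0.064, 0.206]
40 14 18 [0.477, 0.0, 0.206, 0.498, 0.009, 0.21] [0.472, -0.074, 0.206, 0.491, -0.065, 0.21]
45 17 21 [0.476, -0.001, 0.211, 0.499, 0.01, 0.215] [0.471, -0.077, 0.211, 0.493, -0.066, 0.216]
50 17 20 [0.478, -0.002, 0.216, 0.494, 0.011, 0.221] [0.471, -0.076, 0.216, 0.491, -0.065, 0.22]
55 11 24 [0.477, 0.003, 0.221, 0.492, 0.012, 0.225] [0.471, -0.079, 0.221, 0.489, -0.064, 0.225]
60 0 13 [0.472, -0.078, 0.227, 0.482, -0.065, 0.231]
65 0 23 [0.472, -0.079, 0.231, 0.493, -0.065, 0.235]
```

View pics/c3.png

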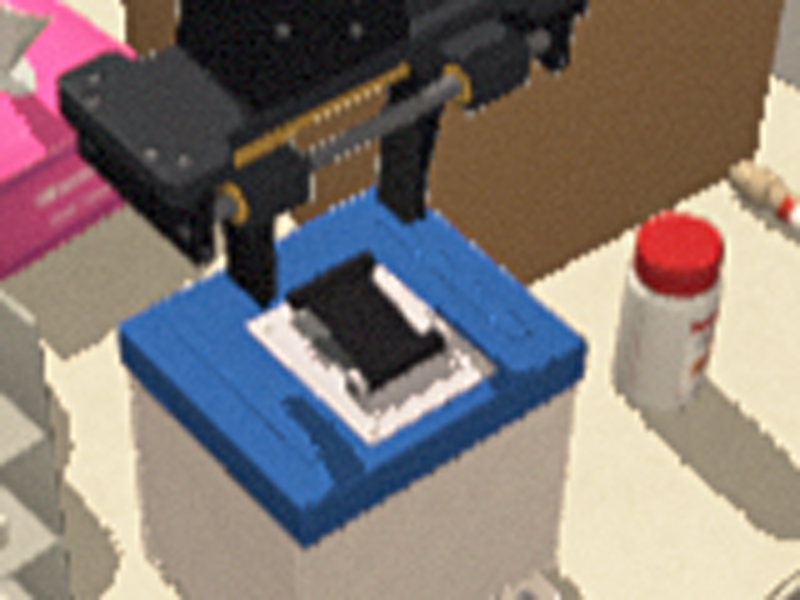

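>>> step_arm([
  [0,0,0.1,0],
  [0,0,0.1,0],
  [0,0,0,0],
])

```text
clock: 6.42
position: [0.4859, -0.0342, 0.1625]
eef_rot: [3.142, 0.001, -0.072]
ft_force: [-0.2, 0.4, 0.2]
width: 0.752
gripper_force: 0.0
```

>>> step_arm([
  [0,0,0.12,0],
  [0,0,0.12,0],
  [0,0,0,0],
])

```text
clock: 6.67
position: [0.4858, -0.0342, 0.1564]
eef_rot: [3.142, 0.001, -0.072]
ft_force: [-0.9, -0.2, -0.0]
width: 0.754
gripper_force: 0.0
```

>>> step_arm([
  [0,0,0.12,0],
  [0,0,0.12,0],
  [0,0,0,0],
])

```text
clock: 6.92
position: [0.4858, -0.0342, 0.1504]
eef_rot: [3.142, 0.001, -0.072]
ft_force: [-0.7, 0.6, -0.0]
width: 0.751
gripper_force: 0.0
```

>>> step_arm([
  [0,0,0.12,0],
  [0,0,0.12,0],
  [0,0,0,0],
])

```text
clock: 7.17
position: [0.4858, -0.0342, 0.1445]
eef_rot: [3.142, 0.001, -0.072]
ft_force: [-0.2, -0.7, -0.4]
width: 0.75
gripper_force: 0.0
```

```bash
python3 -c "
from h import *
tips('c4')" | head -16
```

```text
7.1667 [ 0.4858 -0.0342  0.1445] [ 3.142e+00  1.000e-03 -7.200e-02] [-0.22 -0.73 -0.44] 0.75
-40 0 0
-35 0 0
-30 2 0 [0.466, 0.035, 0.116, 0.469, 0.035, 0.117]
-25 0 0
-20 14 0 [0.466, 0.033, 0.123, 0.504, 0.038, 0.127]
-15 19 0 [0.468, 0.034, 0.128, 0.505, 0.038, 0.132]
-10 20 0 [0.468, 0.035, 0.133, 0.505, 0.038, 0.137]
-5 17 0 [0.469, 0.034, 0.137, 0.505, 0.038, 0.142]
0 13 4 [0.467, -0.029, 0.143, 0.498, -0.002, 0.147] [0.472, -0.081, 0.144, 0.502, -0.07, 0.146]
5 13 2 [0.466, -0.028, 0.147, 0.486, -0.017, 0.15] [0.474, -0.067, 0.148, 0.489, -0.061, 0.149]
10 0 0
15 33 23 [0.466, -0.034, 0.158, 0.497, 0.007, 0.162] [0.466, -0.074, 0.159, 0.483, -0.035, 0.162]
20 69 64 [0.467, -0.034, 0.162, 0.497, 0.009, 0.167] [0.466, -0.072, 0.162, 0.493, -0.035, 0.167]
25 28 33 [0.477, -0.033, 0.167, 0.497, 0.009, 0.172] [0.472, -0.073, 0.167, 0.49, -0.034, 0.172]
30 12 17 [0.478, 0.001, 0.172, 0.497, 0.008, 0.176] [0.472, -0.072, 0.172, 0.491, -0.066, 0.177]
```

The camera puts the fingertips about 32 mm above where the reported TCP says they should be, while the x and y readings agree. I'll trust the camera for height and check it by feel.

>>> step_arm([
  [0,0,0.15,0],
  [0,0,0.12,0],
  [0,0,0,0],
])

```text
clock: 7.47
position: [0.4858, -0.0342, 0.1377]
eef_rot: [3.142, 0.001, -0.072]
ft_force: [-1.8, 0.9, 0.3]
width: 0.751
gripper_force: 0.0
```

>>> step_arm([
  [0,0,0,0],
  [0,0,0,0],
  [0,0,0,0],
  [0,0,0,0],
  [0,0,0,0],
], claw=1)

```text
clock: 7.88
position: [0.4864, -0.0356, 0.1385]
eef_rot: [3.139, -0.001, -0.072]
ft_force: [0.3, -9.4, -1.0]
width: 0.454
gripper_force: 5.7
```

>>> step_arm([
  [0,0,0,0],
  [0,0,0,0],
  [0,0,0,0],
])

```text
clock: 8.13
position: [0.4864, -0.0358, 0.1385]
eef_rot: [3.14, -0.0, -0.073]
ft_force: [-0.6, -5.2, 1.4]
width: 0.449
gripper_force: 30.0
```

>>> step_arm([
  [-0.02,0.03,-0.084,0],
  [-0.028,0,-0.084,0],
  [0,0,0,0],
])

```text
clock: 8.38
position: [0.4852, -0.0357, 0.1426]
eef_rot: [3.141, -0.001, -0.073]
ft_force: [2.3, -5.0, -3.8]
width: 0.452
gripper_force: 30.0
```

>>> step_arm([
  [-0.03,0,-0.083,0],
  [-0.034,0,-0.081,0],
  [0,0,0,0],
])

```text
clock: 8.63
position: [0.4836, -0.0356, 0.1465]
eef_rot: [3.141, -0.001, -0.072]
ft_force: [3.5, -4.5, -5.6]
width: 0.45
gripper_force: 30.0
```

>>> step_arm([
  [-0.04,0,-0.081,0],
  [0,0,0,0],
])

```text
clock: 8.8
position: [0.4826, -0.0355, 0.1485]
eef_rot: [3.141, -0.001, -0.072]
ft_force: [1.6, -6.0, -5.0]
width: 0.455
gripper_force: 30.0
```

>>> step_arm([
  [-0.044,0,-0.079,0],
  [0,0,0,0],
])

```text
clock: 8.97
position: [0.4816, -0.0354, 0.1504]
eef_rot: [3.141, -0.001, -0.072]
ft_force: [2.7, -5.6, -6.4]
width: 0.45
gripper_force: 30.0
```

>>> step_arm([
  [0,0,0,0],
])

```text
clock: 9.05
position: [0.4817, -0.0354, 0.1503]
eef_rot: [3.141, -0.001, -0.072]
ft_force: [2.7, -5.4, -6.0]
width: 0.446
gripper_force: 30.0
```

>>> step_arm([
  [-0.027,0,-0.045,0],
  [0,0,0,0],
])

```text
clock: 9.22
position: [0.481, -0.0354, 0.1515]
eef_rot: [3.141, -0.001, -0.072]
ft_force: [2.5, -5.5, -7.0]
width: 0.451
gripper_force: 30.0
```

>>> step_arm([
  [-0.029,0,-0.0445,0],
  [0,0,0,0],
])

```text
clock: 9.38
position: [0.4803, -0.0354, 0.1526]
eef_rot: [3.141, -0.001, -0.073]
ft_force: [3.2, -5.6, -6.2]
width: 0.451
gripper_force: 30.0
```

>>> step_arm([
  [-0.03,0,-0.044,0],
  [0,0,0,0],
])

```text
clock: 9.55
position: [0.4797, -0.0353, 0.1537]
eef_rot: [3.141, -0.002, -0.072]
ft_force: [3.3, -5.0, -5.6]
width: 0.449
gripper_force: 30.0
```

>>> step_arm([
  [-0.031,0,-0.043,0],
  [0,0,0,0],
])

```text
clock: 9.72
position: [0.4789, -0.0352, 0.1548]
eef_rot: [3.141, -0.002, -0.072]
ft_force: [2.6, -4.5, -6.1]
width: 0.45
gripper_force: 30.0
```

>>> step_arm([
  [-0.033,0,-0.042,0],
  [0,0,0,0],
])

```text
clock: 9.88
position: [0.4782, -0.0352, 0.1559]
eef_rot: [3.141, -0.002, -0.073]
ft_force: [3.0, -5.5, -6.3]
width: 0.448
gripper_force: 30.0
```

>>> step_arm([
  [-0.034,0,-0.041,0],
  [0,0,0,0],
])

```text
clock: 10.05
position: [0.4774, -0.0351, 0.1569]
eef_rot: [3.141, -0.002, -0.072]
ft_force: [3.9, -5.0, -5.4]
width: 0.452
gripper_force: 30.0
```

>>> step_arm([
  [-0.035,0,-0.04,0],
  [0,0,0,0],
])

```text
clock: 10.22
position: [0.4767, -0.0351, 0.158]
eef_rot: [3.141, -0.002, -0.072]
ft_force: [3.1, -5.5, -5.7]
width: 0.452
gripper_force: 30.0
```

>>> step_arm([
  [-0.036,0,-0.039,0],
  [0,0,0,0],
])

```text
clock: 10.38
position: [0.4759, -0.035, 0.159]
eef_rot: [3.141, -0.003, -0.073]
ft_force: [4.5, -4.3, -6.0]
width: 0.446
gripper_force: 30.0
```

>>> step_arm([
  [-0.0375,0,-0.0375,0],
  [0,0,0,0],
])

```text
clock: 10.55
position: [0.4752, -0.0349, 0.1599]
eef_rot: [3.141, -0.003, -0.073]
ft_force: [5.6, -5.1, -6.7]
width: 0.454
gripper_force: 30.0
```

>>> step_arm([
  [0,0,0,0],
])

```text
clock: 10.63
position: [0.4752, -0.0349, 0.1598]
eef_rot: [3.141, -0.003, -0.073]
ft_force: [4.7, -5.4, -7.6]
width: 0.451
gripper_force: 30.0
```

>>> step_arm([
  [-0.02,0,-0.019,0],
  [0,0,0,0],
])

```text
clock: 10.8
position: [0.4749, -0.0349, 0.1602]
eef_rot: [3.141, -0.003, -0.072]
ft_force: [6.1, -5.5, -8.0]
width: 0.45
gripper_force: 30.0
```

>>> step_arm([
  [0,0,0,0],
])

```text
clock: 10.88
position: [0.4749, -0.0349, 0.1602]
eef_rot: [3.141, -0.003, -0.072]
ft_force: [4.8, -5.1, -7.8]
width: 0.453
gripper_force: 30.0
```

>>> step_arm([
  [0.02,0,-0.03,0],
  [0,0,0,0],
])

```text
clock: 11.05
position: [0.4751, -0.0349, 0.1607]
eef_rot: [3.141, -0.003, -0.072]
ft_force: [5.8, -6.2, -9.4]
width: 0.451
gripper_force: 30.0
```

>>> step_arm([
  [0.028,0,-0.022,0],
  [0,0,0,0],
])

```text
clock: 11.22
position: [0.4755, -0.035, 0.1611]
eef_rot: [3.141, -0.002, -0.072]
ft_force: [5.0, -5.3, -9.7]
width: 0.452
gripper_force: 30.0
```

>>> step_arm([
  [0.028,0,-0.024,0],
  [0,0,0,0],
])

```text
clock: 11.38
position: [0.476, -0.035, 0.1616]
eef_rot: [3.141, -0.001, -0.072]
ft_force: [4.6, -5.5, -8.8]
width: 0.45
gripper_force: 30.0
```

>>> step_arm([
  [0.044,0,-0.034,0],
  [0.044,0,-0.034,0],
  [0,0,0,0],
])

```text
clock: 11.63
position: [0.4777, -0.0351, 0.1631]
eef_rot: [3.141, -0.0, -0.072]
ft_force: [4.2, -5.5, -9.1]
width: 0.447
gripper_force: 30.0
```

>>> step_arm([
  [0.078,0,-0.057,0],
  [0.078,0,-0.057,0],
  [0,0,0,0],
])

```text
clock: 11.88
position: [0.4808, -0.0354, 0.1658]
eef_rot: [3.141, 0.002, -0.072]
ft_force: [1.9, -4.7, -8.1]
width: 0.45
gripper_force: 30.0
```

>>> step_arm([
  [0.074,0,-0.053,0],
  [0.074,0,-0.053,0],
  [0,0,0,0],
])

```text
clock: 12.13
position: [0.4839, -0.0356, 0.1683]
eef_rot: [3.141, 0.003, -0.072]
ft_force: [1.6, -5.0, -9.0]
width: 0.451
gripper_force: 30.0
```

>>> step_arm([
  [0.13,0,-0.08,0],
  [0.13,0,-0.075,0],
  [0.13,0,-0.068,0],
  [0.13,0,-0.06,0],
  [0,0,0,0],
])

```text
clock: 12.55
position: [0.4955, -0.0365, 0.1755]
eef_rot: [3.14, 0.007, -0.073]
ft_force: [-2.4, -4.8, -5.4]
width: 0.452
gripper_force: 30.0
```

```bash
python3 - <<'E'
from h import *
im,d=manip.snapshot("scene")
print(manip.sense()["position"])
cv2.imwrite("pics/c5.png",cv2.resize(im[140:260,220:380,::-1],(800,600),interpolation=cv2.INTER_CUBIC))
E
```

```text
[ 0.49551196 -0.03650767  0.17546134]
```

View pics/c5.png

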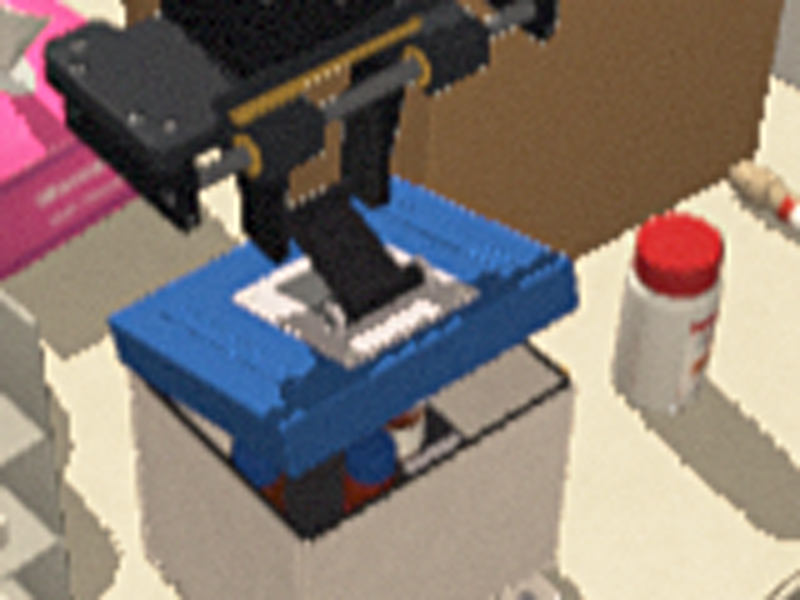

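>>> step_arm([
  [0.17,0,-0.065,0],
  [0.17,0,-0.055,0],
  [0.17,0,-0.045,0],
  [0.17,0,-0.04,0],
  [0,0,0,0],
])

```text
clock: 13.02
position: [0.5127, -0.0379, 0.1813]
eef_rot: [3.14, 0.007, -0.073]
ft_force: [-4.4, -5.6, -1.3]
width: 0.45
gripper_force: 30.0
```

>>> step_arm([
  [0.17,0,-0.035,0],
  [0.17,0,-0.027,0],
  [0.17,0,-0.02,0],
  [0.17,0,-0.015,0],
  [0,0,0,0],
])

```text
clock: 13.43
position: [0.5302, -0.0391, 0.184]
eef_rot: [3.14, 0.005, -0.073]
ft_force: [-4.4, -4.9, 0.5]
width: 0.443
gripper_force: 30.0
```

>>> step_arm([
  [0.17,0,0.0,0],
  [0.17,0,0.01,0],
  [0.17,0,0.02,0],
  [0.17,0,0.02,0],
  [0,0,0,0],
])

```text
clock: 13.85
position: [0.5476, -0.0404, 0.1829]
eef_rot: [3.14, 0.004, -0.073]
ft_force: [-3.1, -5.2, -0.3]
width: 0.448
gripper_force: 30.0
```

>>> step_arm([
  [0.17,0,0.03,0],
  [0.17,0,0.04,0],
  [0,0,0,0],
])

```text
clock: 14.1
position: [0.5563, -0.0411, 0.1813]
eef_rot: [3.14, 0.004, -0.073]
ft_force: [-3.2, -6.0, -0.0]
width: 0.448
gripper_force: 30.0
```

>>> step_arm([
  [0,0,0,0],
  [0,0,0,0],
  [0,0,0,0],
  [0,0,0,0],
  [0,0,0,0],
], claw=-0.5)

```text
clock: 14.52
position: [0.558, -0.0389, 0.1817]
eef_rot: [-3.141, -0.001, -0.071]
ft_force: [0.2, -0.8, -0.3]
width: 0.713
gripper_force: 0.0
```

>>> step_arm([
  [0,0,-0.2,0],
  [0,0,-0.5,0],
  [0,0,-0.8,0],
  [0,0,-0.8,0],
  [0,0,-0.8,0],
])

```text
clock: 14.93
position: [0.5575, -0.0396, 0.26]
eef_rot: [-3.141, -0.0, -0.072]
ft_force: [1.0, -0.1, 0.5]
width: 0.751
gripper_force: 0.0
```

>>> step_arm([
  [0,0,0,0],
])

```text
clock: 15.02
position: [0.5602, -0.0394, 0.2635]
eef_rot: [-3.141, -0.009, -0.072]
ft_force: [0.4, 0.1, 1.5]
width: 0.748
gripper_force: 0.0
```

Now I'll measure the raised lid's lip and paddle, and check the clearance before moving to the front.

```bash
python3 - <<'E'
from h import *
im,d=manip.snapshot("scene"); P=cloud("scene",d); print(manip.sense()["position"],manip.sense()["ft_force"])
i=im.astype(int)
m=(i[...,2]>i[...,0]+40)&(np.abs(P[...,1]+.034)<.09)&(np.abs(P[...,0]-.5)<.12)&(P[...,2]>.1)
p=P[m]
# box frame
c,s=np.cos(-.0716),np.sin(-.0716); O=np.array([.486,-.0345]); q=p[:,:2]-O
bx=q@[c,s]-.013; by=q@[-s,c]; h=np.c_[bx-.060,by,p[:,2]-.12]*1000
for a in range(-80,60,10):
    k=h[np.abs(h[:,1]-a)<5]
    if len(k)>5: print(a,len(k),"minx",k[k[:,0].argmin()].round(),"maxz",k[k[:,2].argmax()].round())
cv2.imwrite("pics/c6.png",cv2.resize(im[90:270,200:440,::-1],(800,600),interpolation=cv2.INTER_CUBIC))
E
```

```text
[ 0.55905489 -0.03962175  0.26134284] [ 0.40754795 -0.47306797 -0.03768269]
-70 130 minx [-90. -69. 107.] maxz [-71. -67. 118.]
-60 54 minx [-90. -64. 107.] maxz [-72. -58. 118.]
-50 54 minx [-89. -47. 108.] maxz [-71. -52. 117.]
-40 54 minx [-89. -39. 107.] maxz [-71. -44. 117.]
-30 51 minx [-89. -30. 107.] maxz [-78. -26. 117.]
-20 61 minx [-89. -15. 107.] maxz [-72. -19. 118.]
-10 88 minx [-89. -10. 105.] maxz [-71. -12. 117.]
0 91 minx [-89.   4. 108.] maxz [-71.   2. 116.]
10 99 minx [-89.  13. 106.] maxz [-74.   9. 117.]
20 87 minx [-88.  20. 107.] maxz [-73.  18. 117.]
30 78 minx [-89.  26. 105.] maxz [-70.  31. 117.]
40 77 minx [-89.  39. 105.] maxz [-70.  43. 117.]
50 65 minx [-88.  46. 104.] maxz [-70.  52. 117.]
```

View pics/c6.png

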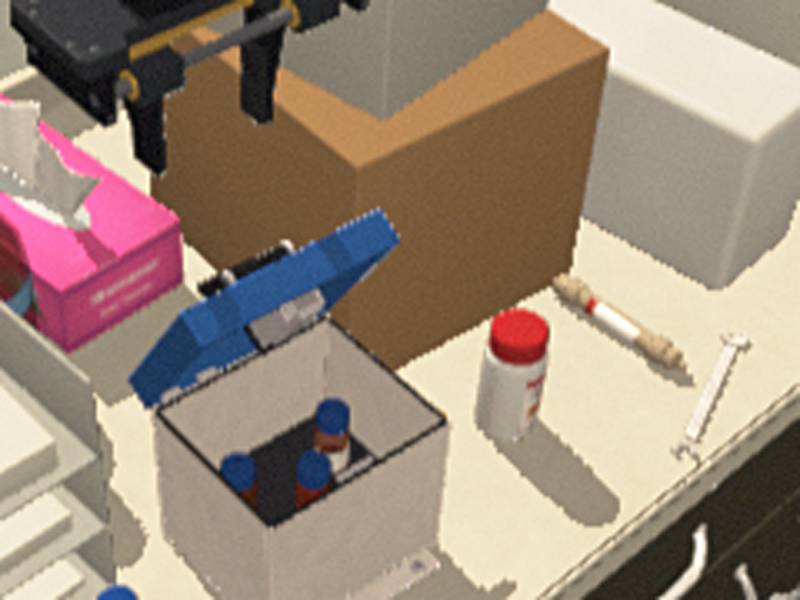

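>>> step_arm([
  [-0.92,0,0,0],
  [-0.92,0,0,0],
  [-0.92,0,0,0],
  [-0.92,0,0,0],
  [-0.92,0,0,0],
])

```text
clock: 15.48
position: [0.441, -0.0316, 0.2576]
eef_rot: [-3.141, 0.002, -0.072]
ft_force: [0.0, -0.3, -0.9]
width: 0.751
gripper_force: 0.0
```

>>> step_arm([
  [0,0,0,0],
  [0,0,0,0],
])

```text
clock: 15.65
position: [0.4418, -0.0318, 0.2583]
eef_rot: [3.141, 0.0, -0.072]
ft_force: [0.9, -0.3, 0.9]
width: 0.748
gripper_force: 0.0
```

>>> step_arm([
  [0,0,0.8,0],
  [0,0,0.8,0],
  [0,0,0.7,0],
  [0,0,0.43,0],
  [0,0,0,0],
])

```text
clock: 16.07
position: [0.4417, -0.0317, 0.1878]
eef_rot: [-3.141, 0.005, -0.072]
ft_force: [-0.5, 0.7, 0.8]
width: 0.75
gripper_force: 0.0
```

>>> step_arm([
  [0.2,0,0,0],
  [0.2,0,0,0],
  [0.2,0,0,0],
  [0,0,0,0],
])

```text
clock: 16.4
position: [0.4595, -0.0328, 0.1912]
eef_rot: [-3.141, -0.002, -0.072]
ft_force: [0.2, 0.6, 1.0]
width: 0.752
gripper_force: 0.0
```

>>> step_arm([
  [0.2,0,-0.06,0],
  [0.2,0,-0.06,0],
  [0.2,0,-0.06,0],
  [0,0,0,0],
])

```text
clock: 16.73
position: [0.4744, -0.034, 0.1957]
eef_rot: [-3.141, -0.003, -0.072]
ft_force: [-0.5, -0.7, 1.2]
width: 0.748
gripper_force: 0.5
```

>>> step_arm([
  [0.2,0,-0.06,0],
  [0.2,0,-0.06,0],
  [0.2,0,-0.05,0],
  [0,0,0,0],
])

```text
clock: 17.07
position: [0.4898, -0.0351, 0.1998]
eef_rot: [-3.141, -0.003, -0.072]
ft_force: [-0.3, -0.2, -0.1]
width: 0.749
gripper_force: 0.0
```

```bash
cat >> h.py <<'E'
def lid(name):
    im,d=manip.snapshot("scene"); P=cloud("scene",d); s=manip.sense(); print(s["clock"],s["position"].round(4),s["ft_force"].round(2))
    i=im.astype(int)
    m=(i[...,2]>i[...,0]+40)&(np.abs(P[...,1]+.034)<.09)&(np.abs(P[...,0]-.5)<.12)&(P[...,2]>.125)
    p=P[m]; c,t=np.cos(-.0716),np.sin(-.0716); q=p[:,:2]-np.array([.486,-.0345])
    h=np.c_[q@[c,t]-.047,q@[-t,c],p[:,2]-.12]*1000
    for a in range(-70,71,20):
        k=h[np.abs(h[:,1]-a)<6]
        if len(k)>5: print(a,len(k),"minx",k[k[:,0].argmin()].round(),"maxz",k[k[:,2].argmax()].round(),"maxx",k[k[:,0].argmax()].round())
    cv2.imwrite(f"pics/{name}.png",cv2.resize(im[90:270,200:440,::-1],(800,600),interpolation=cv2.INTER_CUBIC))
E
python3 -c "
from h import *
lid('c7')"
```

```text
17.1167 [ 0.4893 -0.035   0.1995] [-0.6  -0.46 -0.69]
-70 121 minx [-32. -71. 117.] maxz [-31. -72. 118.] maxx [ 19. -68.   7.]
-50 76 minx [-55. -47. 146.] maxz [-55. -47. 146.] maxx [ 19. -51.   8.]
-30 46 minx [-34. -34. 120.] maxz [-34. -34. 127.] maxx [  8. -27.   7.]
-10 49 minx [-31. -11. 115.] maxz [-13. -14. 124.] maxx [ 20. -12.   7.]
10 69 minx [-77.  12. 177.] maxz [-71.   9. 181.] maxx [20.  9.  8.]
30 106 minx [-71.  27. 181.] maxz [-71.  27. 181.] maxx [20. 30.  6.]
50 47 minx [-34.  44. 127.] maxz [-34.  44. 127.] maxx [19. 46. 10.]
70 323 minx [-31.  68. 117.] maxz [-18.  69. 125.] maxx [21. 70. 10.]
```

View pics/c7.png

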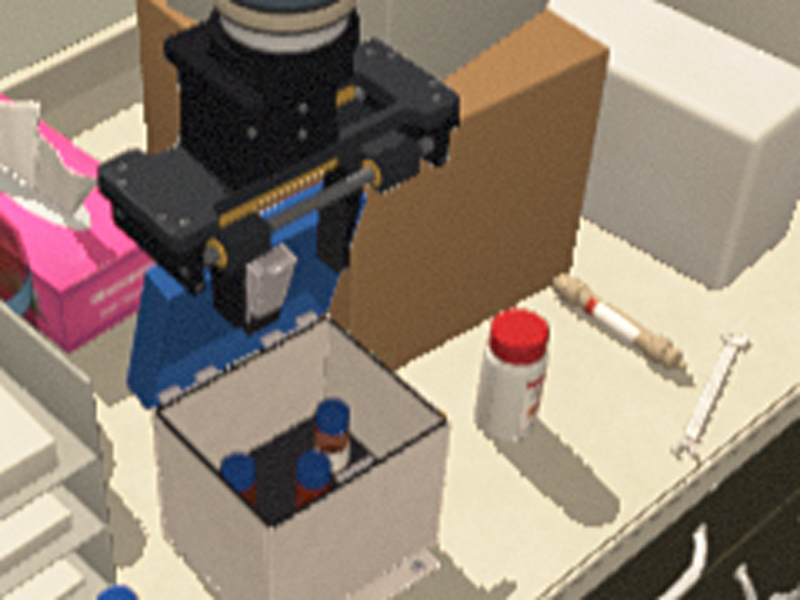

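>>> step_arm([
  [0.2,0,-0.02,0],
  [0.2,0,-0.02,0],
  [0.2,0,-0.02,0],
  [0.2,0,-0.02,0],
  [0,0,0,0],
])

```text
clock: 17.53
position: [0.5095, -0.0366, 0.2014]
eef_rot: [-3.141, -0.002, -0.072]
ft_force: [-0.3, -1.4, 0.3]
width: 0.748
gripper_force: 0.0
```

>>> step_arm([
  [0.16,0,0,0],
  [0.16,0,0,0],
  [0.12,0,0,0],
  [0,0,0,0],
])

```text
clock: 17.87
position: [0.5196, -0.0373, 0.2012]
eef_rot: [-3.141, -0.001, -0.072]
ft_force: [0.4, 0.3, -1.3]
width: 0.754
gripper_force: 0.0
```

```bash
python3 -c "
from h import *
lid('c8')"
```

```text
17.9167 [ 0.5194 -0.0373  0.2012] [-0.23  0.16 -0.79]
-70 222 minx [ -3. -69. 120.] maxz [ -2. -69. 124.] maxx [ 22. -71.  10.]
-50 116 minx [-25. -48. 148.] maxz [-25. -48. 148.] maxx [ 22. -48.   8.]
-30 49 minx [ -5. -32. 135.] maxz [ -5. -32. 135.] maxx [ 22. -27.   5.]
-10 50 minx [ -3. -11. 122.] maxz [  2. -10. 124.] maxx [ 21. -10.   7.]
10 67 minx [-48.   9. 179.] maxz [-48.   9. 179.] maxx [22. 12. 23.]
30 150 minx [-45.  25. 177.] maxz [-45.  25. 177.] maxx [22. 25. 30.]
50 151 minx [ -3.  45. 122.] maxz [  1.  45. 123.] maxx [22. 46.  8.]
70 327 minx [ -3.  72. 108.] maxz [  5.  64. 124.] maxx [22. 69. 62.]
```

>>> step_arm([
  [0.12,0,0,0],
  [0.12,0,0,0],
  [0.1,0,0,0],
])

```text
clock: 18.17
position: [0.5271, -0.0379, 0.2011]
eef_rot: [3.142, 0.001, -0.072]
ft_force: [-0.9, 0.2, -0.0]
width: 0.749
gripper_force: 0.9
```

>>> step_arm([
  [0.08,0,0,0],
  [0.04,0,0,0],
])

```text
clock: 18.33
position: [0.5302, -0.0381, 0.201]
eef_rot: [-3.141, 0.001, -0.072]
ft_force: [-2.7, 0.1, -0.8]
width: 0.748
gripper_force: 0.9
```

>>> step_arm([
  [0.05,0,0,0],
  [0,0,0,0],
])

```text
clock: 18.5
position: [0.5314, -0.0382, 0.201]
eef_rot: [-3.142, 0.0, -0.072]
ft_force: [-1.7, -0.5, -0.5]
width: 0.75
gripper_force: 0.5
```

>>> step_arm([
  [0.05,0,0,0],
  [0,0,0,0],
])

```text
clock: 18.67
position: [0.5323, -0.0383, 0.201]
eef_rot: [-3.142, 0.001, -0.072]
ft_force: [-2.6, -0.2, -1.4]
width: 0.75
gripper_force: 1.0
```

>>> step_arm([
  [0.06,0,0,0],
  [0,0,0,0],
])

```text
clock: 18.83
position: [0.5324, -0.0383, 0.2009]
eef_rot: [3.141, 0.004, -0.073]
ft_force: [-5.3, 1.0, 0.5]
width: 0.746
gripper_force: 3.0
```

>>> step_arm([
  [0.05,0,0,0],
  [0,0,0,0],
])

```text
clock: 19.0
position: [0.5324, -0.0383, 0.2008]
eef_rot: [3.141, 0.007, -0.073]
ft_force: [-8.5, 0.7, 2.4]
width: 0.754
gripper_force: 4.6
```

```bash
python3 -c "
from h import *
lid('c9')"
```

```text
19.05 [ 0.5324 -0.0383  0.2008] [-8.78  0.61  3.21]
-70 273 minx [  1. -70.  11.] maxz [ 12. -71. 122.] maxx [ 26. -71.  53.]
-50 124 minx [ 13. -49.   5.] maxz [ 29. -46.  98.] maxx [ 31. -45.  95.]
-30 80 minx [  9. -33. 132.] maxz [  9. -33. 132.] maxx [ 30. -31.  92.]
-10 75 minx [  9.  -6. 121.] maxz [ 10. -12. 123.] maxx [ 30. -14.  98.]
10 88 minx [-34.  11. 179.] maxz [-34.  11. 179.] maxx [27. 15. 49.]
30 153 minx [ 3. 35.  5.] maxz [ 28.  31. 100.] maxx [30. 35. 98.]
50 189 minx [  9.  45. 133.] maxz [  9.  45. 133.] maxx [30. 54. 98.]
70 319 minx [ 1. 71.  6.] maxz [ 17.  68. 123.] maxx [ 31.  68. 120.]
```

>>> step_arm([
  [-0.2,0,0,0],
  [-0.5,0,0,0],
  [-0.8,0,0,0],
  [-0.8,0,0,0],
  [0,0,0,0],
])

```text
clock: 19.47
position: [0.4758, -0.0342, 0.2016]
eef_rot: [3.14, -0.0, -0.071]
ft_force: [-0.4, -0.1, -0.9]
width: 0.751
gripper_force: 0.0
```

>>> step_arm([
  [0,0,-0.8,0],
  [0,0,-0.8,0],
  [0,0,-0.5,0],
  [0,0,0,0],
  [0,0,0,0],
])

```text
clock: 19.88
position: [0.4792, -0.0344, 0.2545]
eef_rot: [3.141, -0.003, -0.072]
ft_force: [0.7, -1.2, -1.1]
width: 0.75
gripper_force: 0.0
```

```bash
python3 -c "
from h import *
lid('c10')"
```

```text
19.9333 [ 0.4784 -0.0344  0.2535] [-0.26 -0.53  0.27]
-70 365 minx [  0. -70.   6.] maxz [ 17. -65. 122.] maxx [ 29. -67.  95.]
-50 178 minx [ 10. -49. 122.] maxz [ 14. -47. 125.] maxx [ 30. -52.  89.]
-30 31 minx [ 19. -33.   7.] maxz [ 26. -36.  74.] maxx [ 26. -36.  74.]
-10 34 minx [ 19. -14.  15.] maxz [27. -7. 98.] maxx [30. -9. 98.]
10 115 minx [ 11.   5. 120.] maxz [ 12.   6. 123.] maxx [30. 16. 99.]
30 239 minx [-87.  29. 231.] maxz [-87.  29. 231.] maxx [ 32.  30. 119.]
50 238 minx [  9.  50. 123.] maxz [  9.  50. 123.] maxx [ 34.  52. 118.]
70 316 minx [ 1. 68. 10.] maxz [ 12.  64. 123.] maxx [ 31.  68. 120.]
```

View pics/c10.png

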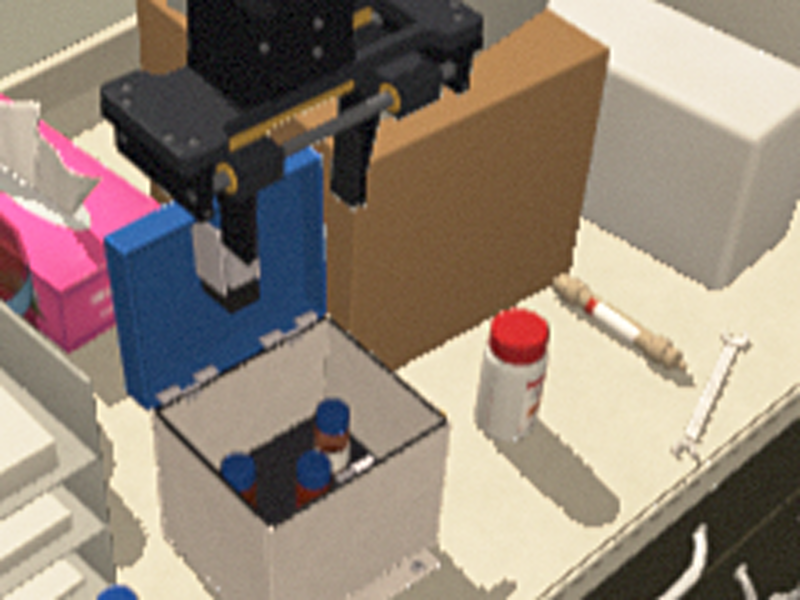

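The lid stands on its stop, with its lip about 10 mm behind the hinge line, and the gripper touches nothing. The jar and vials are where they were, so I'm handing in.

```bash
python3 -c "
from workcell import manip
print(manip.close_job())"
```

```text
the job is handed in; nothing more can be done
None
```

The dry box is open: the lid was left standing on its stop, the paddle had sprung down when last seen (lid part-way up), the jar and vials were not touched, and the job was handed in at about 20 s.

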